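# Lock the tall tube section onto its lower stage

### The arm

A 6-joint arm with a two-finger parallel gripper is mounted at the origin on the work surface. World frame = base frame: x ahead of the robot, y to its left, z up, the work surface at z = 0. Lengths are in mm, angles in rad, forces in N, time in s.
With the tool pointing down it reaches from about 375 to 925 mm from the base axis. Payload 5.7 kg.
Tool frame: the origin (TCP) lies at the very end of the fingers, on their centre line; the grasp point (between the pads) lies 19 mm behind it (ctrl.pinch_z is the z of the grasp point in the tool frame, in mm); z points along the fingers, x is the direction in which the jaws open and shut, and the axes are right-handed (so a half turn about z gives the same grasp; the last joint's range is limited). The gripper opens to 88 mm and grips with 3 to 60 N. Pads are 20 mm wide; open, the fingers measure 115 mm over their backs; the gripper's body (75 mm by 178 mm) begins 61 mm behind the grasp point.
Start: joints at [-1.409, 0.359, 1.51, -0, 1.272, -0.115], TCP at [163.953, -577.132, 222.623] pointing down, gripper open.
Joint ranges: [-2.97, 2.97], [-1.01, 2.36], [0.21, 2.38], [-0.96, 4.11], [0.2, 2.71], [-2.98, 2.98]. Speed limits (rad/s): [2.39, 2.39, 3.14, 3.14, 3.14, 3.14].

### API

Orientations are given as [roll, pitch, yaw] about the fixed x, y, z axes, in that order (R = Rz(yaw) Ry(pitch) Rx(roll)).
In Python, from rig import ctrl, capture, look_for, masks_of gives the robot as it stands.
- The arm moves only by the tool carry_out, never from a script. Its argument "rows" is a list that holds one entry, the list of rows, each a list of 6 numbers: the shift along the tool's x, y, z in mm, then the turn, a rotation vector about the tool's x, y, z in degrees. In form: [[[dx, dy, dz, ax, ay, az], ...]]. A call has 1 to 20 rows; each row shifts and turns the commanded pose from where the row before left it, along the tool's axes as they then stand; what a row does not reach is not made up. A row lasts 1/8 s, in which the tool goes at most 62.5 mm and 10.7 degrees, less where a joint would pass 70% of its speed; a pose out of reach is approached as far as the arm can. A call is refused whole if a number of a shift passes 62.5 or a number of a turn 10.7, either way. A call with a gripper value outside its range is refused whole. "claw" is the finger opening in mm, from 0 to 87.8, set as the call begins (left out, the last holds). The fingers move at their own pace and stop on an object; "newtons" is the grip in N (left out, the last holds). Time passes only in rows, so rows that do not move let the fingers close. It gives the time, the measured TCP pose, the force and the opening at its end, in the units of the state.
- ctrl.sense(): the state, without advancing time (a new reading comes with each control period).
- capture(name): name is "side" or "top"; returns a dict with "img" (480x640x3 uint8, red, green, blue), "intrinsics" (3x3 intrinsics, pixels), "cam_to_world" (4x4, takes a point from camera to world coordinates). Camera axes: x right, y up, looking along -z (the intrinsics and any distortion apply to the point x, -y, -z); pixel columns grow to the right and rows downward; lengths in mm; the calibration is good to about 2 mm. A picture is of the moment at which its call begins. There is no depth.
- ctrl.job_done(): hands the job in, once; it reports no verdict.
Trained networks look in a picture, given as the dict that the camera call returned (one of the last four; its "shot" number tells which), for a name from the list of things; names that differ only in an ending like _2 or _b are one class to them, and where a whole thing is asked for, a point or a joint stands for the part that bears it (a point fixed in the world has none). Each returns a list of dicts, best first, with "score" (0 to 1); they miss things now and then, are a little off and sometimes report something else, mostly with a low value. They report only what shows in the picture. A call takes as long as a camera call. They do not tell look-alikes from the thing itself.
- look_for(picture, query): "centre" ([column, row] in pixels, amid what is visible of it).
- masks_of(picture, query): "mask" (480x640 bool, what is visible of it) and "centre" ([column, row] in pixels, amid what is visible of it).
The state is a dict: "time_s": time; "q": joint angles; "qd": joint speeds; "joint_efforts": joint torques, N m; "position": TCP position; "orientation": TCP orientation; "wrist_force": force on the tool from outside, world axes, zero at the start; "wrist_torque": the same for the moment, N m; "grip_width": finger opening in mm.
Only numpy, scipy, OpenCV 4.12 (cv2) and the standard library are available. Lean on these libraries where they do the work, as an engineer would, in place of code of your own. Each camera call takes 0.05 s, during which the arm holds its last target.

### The job

Take the tall tube section that has two ears on its foot and stand it on the fixed lower stage with its ears in the open gaps between the two claws, then turn it a quarter turn clockwise (seen from above) so that both ears lie fully under the claws. Let go and leave it standing there; leave the short section and the round-flanged section where they stand.

Things in the scene. Friction and masses are not known exactly. Their poses are not given: they have to be found in the camera images.
- tall_section: The section to fit: upright aluminium tube, black bore, 48 mm diameter, 100 mm tall, 0.15-0.29 kg, loose on a black mat (surface z = 3 mm). Foot flange 6 mm thick: hub 50 mm diameter with two opposite ears 18 mm wide, 84 mm over the ear tips. Grip the tube from above at any yaw. Origin: centre of the underside; z up the tube, x along the ears (a half turn makes no difference).
- seat (a point): Centre of the flat top (z = 48 mm) of the fixed lower stage, a 116 mm drum; z up. Steel claws at +x and -x: wall 50 mm out, overhang reaching in to 33 mm, 12 mm free under it, claw top 18 mm up, 33 mm wide. Gaps at +y, -y: ears within 35 deg of y go down freely. Stops close the claws' clockwise ends: ears enter turning clockwise (yaw falling), stop 4 deg past x. Locked: ears along x, turn is free.
- short_section: Bystander: the same eared section but only 50 mm tall. Stands loose on the mat. Origin: centre of its underside.
- round_section: Bystander: tube 48 mm in diameter, 100 mm tall, but with a full round flange 84 mm in diameter and no ears. Stands loose on the mat. Origin: centre of its underside.
There are look-alikes about, which are no part of the job. Leave any purple or red look-alike of the tall_section alone.

How it is judged (in metres and radians):
On the way:
1. the tall section stands on the lower stage, its ears in the gaps, not yet under the claws (z of tall_section in the frame of seat between -0.004 and 0.006 m and horizontal distance between tall_section and seat below 0.02 m and angle between the x axis of tall_section and the x axis of seat, either way round above 0.6 rad), for 0.1 s.
At the end, for the whole second after the job is handed in: The tall section stands upright (within 4 degrees) and at rest on the lower stage's top face (within 4 mm), its centre within 13 mm of the stage's centre and its ears under the claws, within 15 degrees of the claws' line; the short and the round-flanged sections are within 30 mm of where they stood (z of tall_section in the frame of seat between -0.004 and 0.004 m and horizontal distance between tall_section and seat below 0.013 m and angle between the x axis of tall_section and the x axis of seat, either way round below 0.26 rad and angle between tall_section's own z axis and vertical below 0.08 rad and linear speed of tall_section below 0.02 m/s and distance of each of short_section, round_section from where it was at the start of the episode below 0.03 m); the robot touches nothing.
It fails at once if the short or the round-flanged section is shifted more than 30 mm or tipped (distance of any of short_section, round_section from where it was at the start of the episode above 0.03 m or angle between any of short_section, round_section's own z axis and vertical above 0.35 rad).
It also fails if it takes over 40 s, if anything falls off the work surface, if the arm or the gripper's body presses on something with over 40 N, if the wrist force passes 120 N, or if a joint passes its speed limit or range.

## Working session

There is one attempt and no reset: what is moved stays moved. The work goes in short steps, Python scripts to look and compute and a tool call to move; the robot and the scene stay as the last step left them, time stands still between calls to the robot, and variables do not carry over. Pictures are saved under pics/ and viewed, and the job is handed in when it is done.

Besides the shell and the picture viewer there is one more tool, called as name(argument=value, ...), one argument or row to a line, values as JSON. carry_out: Moves the arm, as the interface text tells. Its arguments: {"type":"object","properties":{"rows":{"type":"array","items":{"type":"array","items":{"type":"array","items":{"type":"number"}}}},"claw":{"type":"number"},"newtons":{"type":"number"}},"required":["rows"]}

```bash
ls; mkdir -p pics; python3 - <<'E'
from rig import ctrl,capture,look_for,masks_of
import cv2,numpy as np
s=ctrl.sense();print({k:np.round(v,3) for k,v in s.items()}, ctrl.pinch_z)
for n in ["side","top"]:
    p=capture(n);cv2.imwrite(f"pics/{n}0.png",p["img"][:,:,::-1])
    print(n,p["intrinsics"],np.round(p["cam_to_world"],3).tolist(),[k for k in p])
    for q in ["tall_section","short_section","round_section","seat"]:
        print(q,[(np.round(d["centre"]).tolist(),round(d["score"],2)) for d in look_for(p,q)])
E
```

```text
pics
{'time_s': np.float64(0.0), 'q': array([-1.409,  0.359,  1.511, -0.   ,  1.273, -0.115]), 'qd': array([ 0.002,  0.001,  0.001, -0.   , -0.001,  0.001]), 'joint_efforts': array([-0.0000e+00, -5.1538e+01, -2.7073e+01,  6.7000e-02,  3.5000e-02,
       -0.0000e+00]), 'position': array([ 163.822, -576.499,  221.837]), 'orientation': array([-3.141e+00,  2.000e-03, -1.294e+00]), 'wrist_force': array([-0.229,  0.383, -0.495]), 'wrist_torque': array([ 0.052, -0.018, -0.002]), 'grip_width': np.float64(87.912)} -18.700000000000003
side [[602.05367588   0.         317.4884204 ]
 [  0.         602.05367588 231.18523765]
 [  0.           0.           1.        ]] [[-0.882, 0.265, -0.39, 123.913], [-0.472, -0.522, 0.711, 812.893], [-0.016, 0.811, 0.585, 720.839], [0.0, 0.0, 0.0, 1.0]] ['img', 'intrinsics', 'cam_to_world', 'shot']
tall_section [([201.0, 332.0], 0.88), ([331.0, 301.0], 0.71), ([285.0, 338.0], 0.62)]
short_section [([353.0, 269.0], 0.98)]
round_section [([242.0, 288.0], 0.76)]
seat [([369.0, 176.0], 0.64)]
top [[494.28870286   0.         324.24489437]
 [  0.         494.28870286 234.14945941]
 [  0.           0.           1.        ]] [[-0.001, 0.991, -0.134, 452.269], [-1.0, -0.002, -0.007, 36.687], [-0.008, 0.134, 0.991, 867.368], [0.0, 0.0, 0.0, 1.0]] ['img', 'intrinsics', 'cam_to_world', 'shot']
tall_section [([184.0, 280.0], 0.92), ([249.0, 297.0], 0.82), ([165.0, 211.0], 0.55), ([510.0, 223.0], 0.48)]
short_section [([320.0, 288.0], 0.93), ([184.0, 281.0], 0.35)]
round_section [([248.0, 203.0], 0.75)]
seat [([509.0, 221.0], 0.64)]
```

View pics/side0.png

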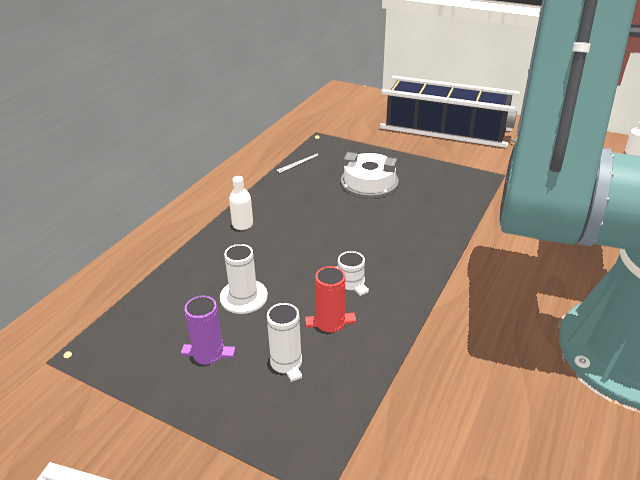

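View pics/top0.png

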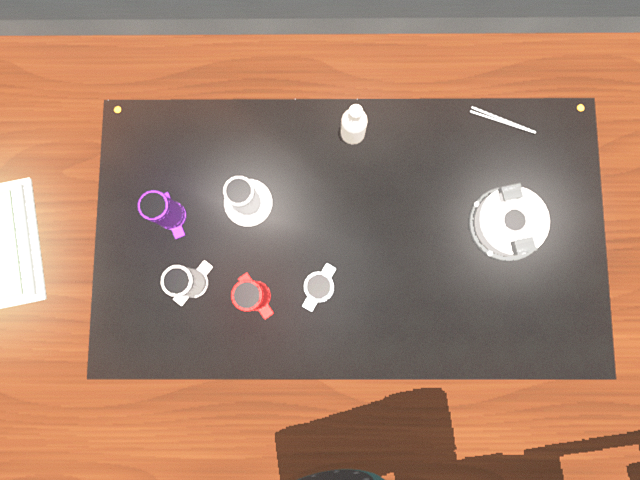

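The white tall section is at top-view rim (177,281), with ear tips near (206,268) and (181,298). Red is at (250,295) and purple at (162,212). The stage is at (511,221), with claws near (511,191) and (524,245). I'll zoom in to measure.

```bash
cat > h.py <<'E'
import numpy as np,cv2
def ray(p,uv):
    K=p["intrinsics"];T=p["cam_to_world"]
    d=np.linalg.inv(K)@[uv[0],uv[1],1];d=np.array([d[0],-d[1],-d[2]])
    return T[:3,3],T[:3,:3]@d
def atz(p,uv,z):
    o,d=ray(p,uv);return o+d*(z-o[2])/d[2]
def proj(p,P):
    T=p["cam_to_world"];c=T[:3,:3].T@(np.asarray(P,float)-T[:3,3]);c=np.array([c[0],-c[1],-c[2]])
    u=p["intrinsics"]@c;return u[:2]/u[2]
E
python3 - <<'E'
from rig import *
from h import *
p=capture("top");s=capture("side")
im=p["img"][:,:,::-1];si=s["img"][:,:,::-1]
def z(i,x,y,w,h,k,n): cv2.imwrite(n,cv2.resize(i[y:y+h,x:x+w],None,fx=k,fy=k,interpolation=cv2.INTER_CUBIC))
z(im,150,245,80,70,8,"pics/t_tall.png");z(im,460,175,100,90,6,"pics/t_seat.png")
z(si,330,140,80,60,8,"pics/s_seat.png");z(si,255,295,70,90,6,"pics/s_tall.png")
for n,pp in (("top",p),("side",s)):
    print(n,[np.round(atz(pp,c,103)).tolist() for c in ([(177,281)] if n=="top" else [(284,315)])])
for n,pp in (("top",p),("side",s)):
  for q in ["tall_section","seat"]:
    for d in masks_of(pp,q): 
        m=d["mask"];ys,xs=np.where(m);print(n,q,round(d["score"],2),np.round(d["centre"]),xs.min(),xs.max(),ys.min(),ys.max())
E
```

```text
top [[483.0, 270.0, 103.0]]
side [[481.0, 271.0, 103.0]]
top tall_section 0.81 [182. 280.] 161 211 262 305
top tall_section 0.64 [249. 296.] 232 272 274 317
top tall_section 0.58 [166. 210.] 138 186 191 238
top seat 0.72 [509. 223.] 470 548 185 261
side tall_section 0.78 [204. 334.] 180 235 295 364
side tall_section 0.64 [285. 339.] 267 302 303 381
side seat 0.73 [370. 176.] 341 398 153 198
```

View pics/t_tall.png

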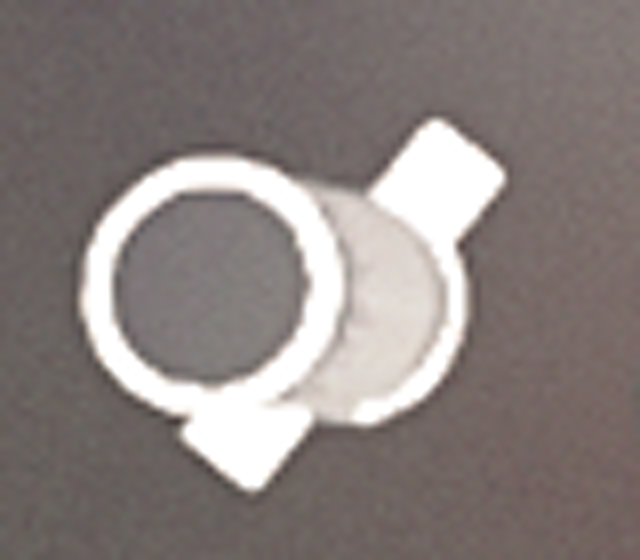

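View pics/t_seat.png

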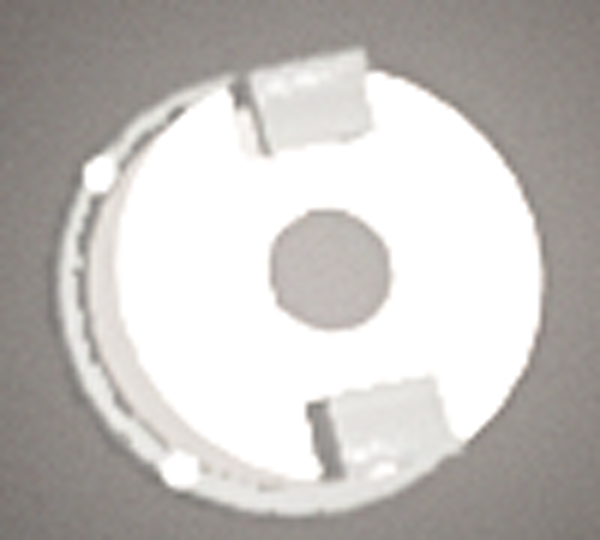

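View pics/s_seat.png

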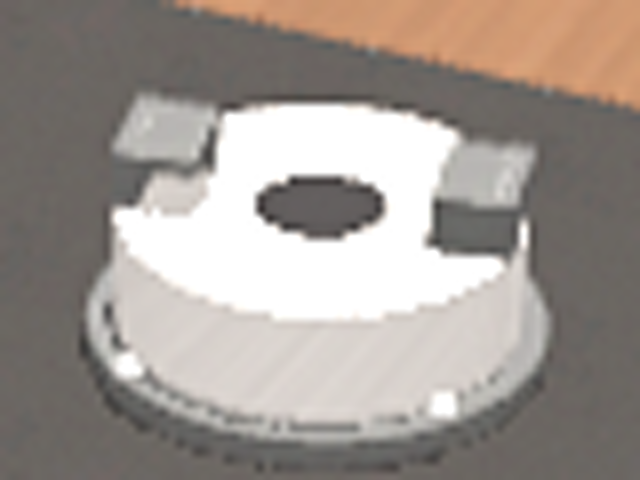

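View pics/s_tall.png

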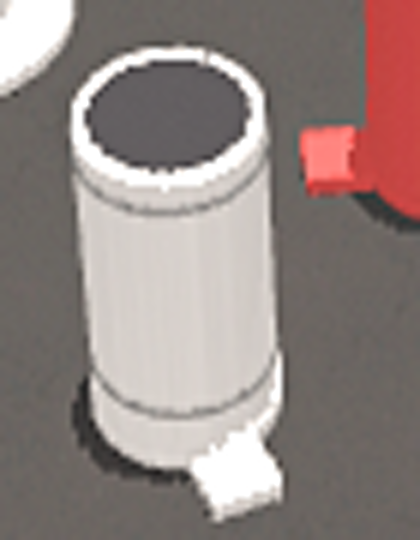

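```bash
python3 - <<'E'
from rig import *
from h import *
p=capture("top");s=capture("side")
def bore(pp,x,y,w,h,th):
    g=cv2.cvtColor(pp["img"],cv2.COLOR_RGB2GRAY)[y:y+h,x:x+w]
    g=cv2.resize(g,None,fx=8,fy=8,interpolation=cv2.INTER_CUBIC)
    c,_=cv2.findContours((g<th).astype(np.uint8),cv2.RETR_LIST,cv2.CHAIN_APPROX_NONE)
    for k in c:
        a=cv2.contourArea(k)
        if 64*40<a<64*900:
            e=cv2.fitEllipse(k);cc=(np.array(e[0])+.5)/8-.5+[x,y]
            print(" ",cc.round(2),np.round(np.array(e[1])/8,2),a/64); yield cc
print("tall")
for pp,b in ((p,(155,255,50,50)),(s,(262,298,45,45))):
    for c in bore(pp,*b,150): print(atz(pp,c,103).round(1))
print("seat")
for pp,b in ((p,(495,200,40,40)),(s,(352,152,36,26))):
    for c in bore(pp,*b,170): print(atz(pp,c,48).round(1))
f=lambda q,o,k:[(np.array(t)+.5)/k-.5+o for t in q]
# seat edges z=66
W=[atz(p,c,66)[:2] for c in f([(255,75),(268,153),(330,403),(343,478),(268,153),(372,135),(328,403),(435,378)],[460,175],6)]
for a,b in ((0,1),(2,3),(4,5),(6,7)):
    d=W[b]-W[a];print("claw edge",W[a].round(1),W[b].round(1),np.degrees(np.arctan2(d[1],d[0])).round(1))
i1=(W[4]+W[5])/2;i2=(W[6]+W[7])/2;d=i1-i2;print("inner mids",i1,i2,(i1+i2)/2,np.linalg.norm(d),np.degrees(np.arctan2(d[1],d[0])))
# tall ears z=9 : tips corners
E=[atz(p,c,9)[:2] for c in f([(435,115),(508,178),(180,435),(255,495)],[150,245],8)]
m1=(E[0]+E[1])/2;m2=(E[2]+E[3])/2;d=m1-m2;print("ears",m1,m2,(m1+m2)/2,np.linalg.norm(d),np.degrees(np.arctan2(d[1],d[0])))
for pp in (p,s):
  for q in ["short_section","round_section"]:
    for d in look_for(pp,q): print(q,round(d["score"],2),np.round(atz(pp,d["centre"],30 if q[0]=="s" else 50)))
# red
print("red",atz(p,(250,294),100).round(), atz(p,(248,295),103).round())
E
```

```text
tall
  [196.96 300.27] [ 9.89 24.22] 142.4609375
[453.5 238.1 103. ]
  [175.66 280.38] [23.49 24.39] 449.5625
[484.  272.1 103. ]
  [282.49 313.71] [18.21 27.17] 387.6640625
[484.  269.5 103. ]
  [284.23 322.78] [46.21 56.78] 751.71875
[472.1 284.6 103. ]
seat
  [369.63 165.3 ] [ 7.75 16.02] 96.84375
[ 587.5 -279.8   48. ]
  [371.67 153.46] [ 4.52 38.27] 60.3515625
[ 605.9 -332.4   48. ]
claw edge [ 638.2 -251.3] [ 616.4 -253.8] -173.5
claw edge [ 547.2 -267.1] [ 526.8 -269.5] -173.2
claw edge [ 616.4 -253.8] [ 621.3 -282.5] -80.2
claw edge [ 547.2 -266.5] [ 554.  -295.9] -77.0
inner mids [ 618.82934939 -268.13406527] [ 550.61794075 -281.20647315] [ 584.72364507 -274.67026921] 69.45274736323509 10.848933512229301
ears [518.21678928 244.86353501] [449.59908809 297.64820702] [483.90793868 271.25587102] 86.57141858466198 -37.56954936244916
short_section 0.75 [475.  55.  30.]
round_section 0.62 [615. 172.  50.]
short_section 0.75 [464.  51.  30.]
round_section 0.92 [612. 201.  50.]
red [463. 157. 100.] [461. 160. 103.]
```

```bash
cat >> h.py <<'E'
def need(s,target,yaw=None):
    from scipy.spatial.transform import Rotation as R
    r=R.from_euler('xyz',s["orientation"]);d=np.asarray(target)-s["position"]
    print("t",round(float(s["time_s"]),2),"pos",np.round(s["position"],1),"rpy",np.degrees(s["orientation"]).round(2),"F",np.round(s["wrist_force"],1),"grip",round(float(s["grip_width"]),1))
    print("tool shift",r.inv().apply(d).round(1))
    if yaw is not None:
        t=R.from_euler('xyz',[180,0,yaw],degrees=True);print("rotvec deg",np.degrees((r.inv()*t).as_rotvec()).round(2))
E
python3 - <<'E'
from rig import *
from h import *
p=capture("top")
print(atz(p,np.array([332.5,270.5])/6-.5+[460,175],48))
C=np.array([585.5,-279.3])
def draw(pp,yaw,C,k,x0,y0,w,h,name):
    im=cv2.resize(pp["img"][y0:y0+h,x0:x0+w,::-1],None,fx=k,fy=k,interpolation=cv2.INTER_CUBIC)
    a=np.radians(yaw);Rm=np.array([[np.cos(a),-np.sin(a)],[np.sin(a),np.cos(a)]])
    def pl(pts,z,col):
        q=np.array([(proj(pp,[*(C+Rm@np.array(t)),z])-[x0,y0]+.5)*k for t in pts]).astype(np.int32)
        cv2.polylines(im,[q],True,col,1)
    t=np.linspace(0,2*np.pi,60)
    pl(np.c_[58*np.cos(t),58*np.sin(t)],48,(0,0,255))
    for s in (1,-1): pl([(s*33,-16.5),(s*33,16.5),(s*55.6,16.5),(s*55.6,-16.5)],66,(0,160,0))
    cv2.imwrite(name,im)
    return im
s=capture("side")
a=draw(p,10,C,6,460,175,100,90,"pics/o1.png");b=draw(s,10,C,7,330,140,80,65,"pics/o2.png")
E
```

```text
[ 586.73586127 -276.43833418   48.        ]
```

View pics/o1.png

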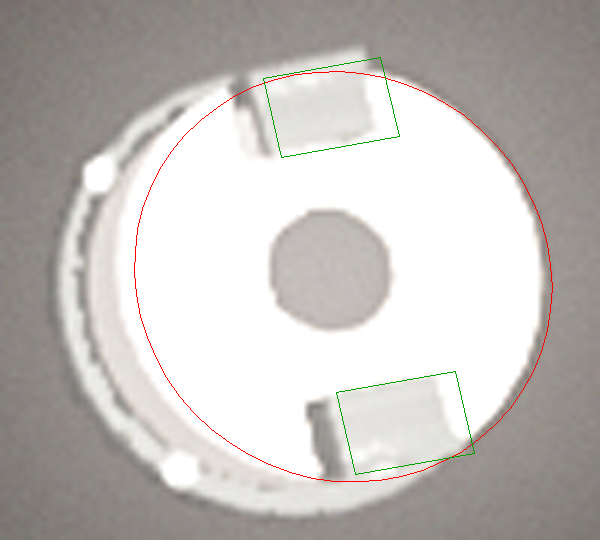

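View pics/o2.png

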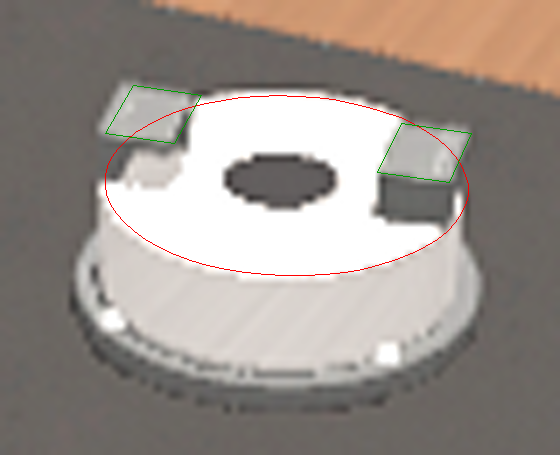

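carry_out(
  rows=[
    [[0,0,0,0,0,-9],[0,0,0,0,0,-9],[0,0,0,0,0,-9],[0,0,0,0,0,-9],[0,0,0,0,0,-9],[0,0,0,0,0,-9],[0,0,0,0,0,0]],
  ],
  claw=87,
)

```text
time_s: 2.08
position: [164.0, -577.1, 222.6]
orientation: [-3.141, 0.0, -0.353]
wrist_force: [0.2, -0.4, 0.3]
grip_width: 86.8
```

```bash
python3 - <<'E'
from rig import *
from h import *
s=ctrl.sense()
need(s,[520,-150,222],-20)
s["position"]=np.array([520,-150,222.]);need(s,[484,271,222])
E
```

```text
t 2.08 pos [ 164.  -577.1  222.6] rpy [-179.99    0.    -20.22] F [ 0.2 -0.4  0.3] grip 86.8
tool shift [ 186.5 -523.9    0.7]
rotvec deg [-0.01  0.   -0.22]
t 2.08 pos [ 520. -150.  222.] rpy [-179.99    0.    -20.22] F [ 0.2 -0.4  0.3] grip 86.8
tool shift [-179.3 -382.6    0. ]
```

carry_out(
  rows=[
    [[13,-37,0,0,0,0],[13,-37,0,0,0,0],[13,-37,0,0,0,0],[13,-37,0,0,0,0],[13,-37,0,0,0,0],[13,-37,0,0,0,0],[13,-37,0,0,0,0],[13,-37,0,0,0,0],[13,-37,0,0,0,0],[13,-37,0,0,0,0],[13,-37,0,0,0,0],[13,-37,0,0,0,0],[13,-37,0,0,0,0],[13,-37,0,0,0,0],[0,0,0,0,0,0]],
  ],
)

```text
time_s: 3.95
position: [514.6, -151.8, 222.7]
orientation: [-3.141, -0.001, -0.352]
wrist_force: [-0.1, 0.6, 0.8]
grip_width: 87.0
```

carry_out(
  rows=[
    [[-15,-32,0,0,0,0],[-15,-32,0,0,0,0],[-15,-32,0,0,0,0],[-15,-32,0,0,0,0],[-15,-32,0,0,0,0],[-15,-32,0,0,0,0],[-15,-32,0,0,0,0],[-15,-32,0,0,0,0],[-15,-32,0,0,0,0],[-15,-32,0,0,0,0],[-15,-32,0,0,0,0],[-15,-32,0,0,0,0],[0,0,0,0,0,0],[0,0,0,0,0,0]],
  ],
)

```text
time_s: 5.7
position: [476.4, 267.8, 222.6]
orientation: [3.141, 0.0, -0.353]
wrist_force: [-0.1, 0.3, -0.6]
grip_width: 87.2
```

```bash
python3 - <<'E'
from rig import *
from h import *
need(ctrl.sense(),[484,271,78],-20)
E
```

```text
t 5.7 pos [476.4 267.8 222.6] rpy [179.94   0.   -20.21] F [-0.1  0.3 -0.6] grip 87.2
tool shift [  6.1  -5.8 144.6]
rotvec deg [ 0.06  0.   -0.21]
```

carry_out(
  rows=[
    [[3,-3,5,0,0,0],[3,-3,12,0,0,0],[0,0,20,0,0,0],[0,0,20,0,0,0],[0,0,20,0,0,0],[0,0,20,0,0,0],[0,0,20,0,0,0],[0,0,20,0,0,0],[0,0,15,0,0,0],[0,0,6,0,0,0],[0,0,0,0,0,0]],
  ],
)

```text
time_s: 7.08
position: [484.1, 272.5, 64.4]
orientation: [3.141, 0.0, -0.352]
wrist_force: [1.0, 0.5, 0.1]
grip_width: 87.0
```

```bash
python3 - <<'E'
from rig import *
from h import *
need(ctrl.sense(),[484,271,65],-20)
for n in ("top","side"):
    p=capture(n);cv2.imwrite(f"pics/{n}1.png",p["img"][:,:,::-1])
E
```

```text
t 7.08 pos [484.1 272.5  64.4] rpy [ 1.7998e+02  3.0000e-02 -2.0150e+01] F [1.  0.5 0.1] grip 87.0
tool shift [ 0.4  1.4 -0.6]
rotvec deg [ 0.02  0.03 -0.15]
```

View pics/side1.png

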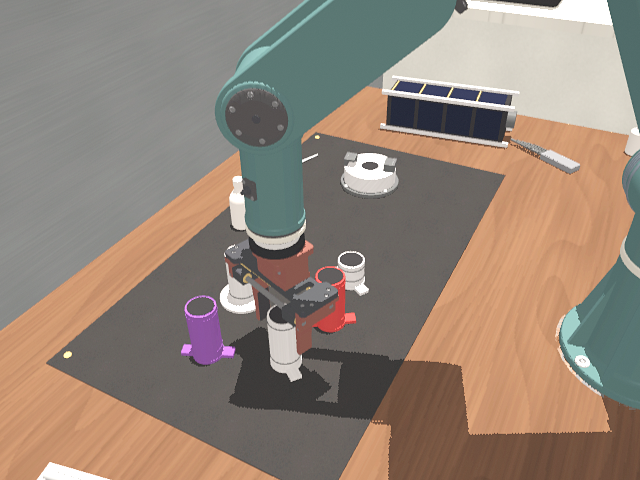

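The gripper straddles the white tall section at (285,335), and the neighbours are clear. Closing on the tube.

carry_out(
  rows=[
    [[0,1.4,0,0,0,0],[0,0,0,0,0,0],[0,0,0,0,0,0],[0,0,0,0,0,0],[0,0,0,0,0,0],[0,0,0,0,0,0],[0,0,0,0,0,0],[0,0,0,0,0,0]],
  ],
  claw=40,
  newtons=35,
)

```text
time_s: 8.18
position: [483.6, 271.4, 64.8]
orientation: [-3.141, 0.0, -0.352]
wrist_force: [-0.2, -0.2, 1.3]
grip_width: 47.9
```

carry_out(
  rows=[
    [[0,0,-5,0,0,0],[0,0,-10,0,0,0],[0,0,-20,0,0,0],[0,0,-25,0,0,0],[0,0,-25,0,0,0],[0,0,-25,0,0,0],[0,0,-25,0,0,0],[0,0,-20,0,0,0],[0,0,-5,0,0,0],[0,0,0,0,0,0]],
  ],
)

```text
time_s: 9.43
position: [483.5, 271.2, 224.8]
orientation: [-3.141, -0.0, -0.351]
wrist_force: [0.2, 0.1, -2.5]
grip_width: 47.4
```

```bash
python3 - <<'E'
from rig import *
from h import *
s=ctrl.sense();need(s,[540,-20,225],-20)
p=capture("side");cv2.imwrite("pics/side2.png",p["img"][:,:,::-1])
p=capture("top");cv2.imwrite("pics/top2.png",p["img"][:,:,::-1])
E
```

```text
t 9.43 pos [483.5 271.2 224.8] rpy [-1.7998e+02 -1.0000e-02 -2.0140e+01] F [ 0.2  0.1 -2.5] grip 47.4
tool shift [153.3 254.   -0.3]
rotvec deg [-0.02 -0.01 -0.14]
```

View pics/side2.png

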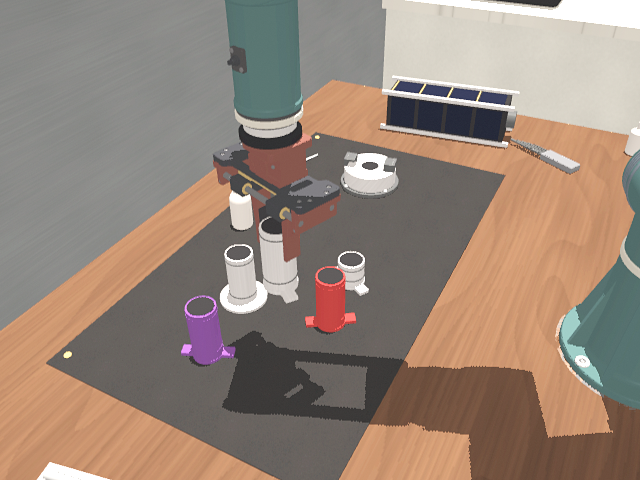

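View pics/top2.png

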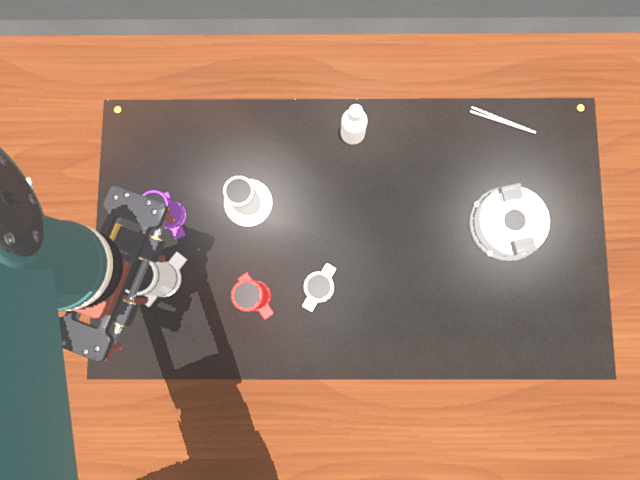

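carry_out(
  rows=[
    [[0,0,0,0,0,8.4],[0,0,0,0,0,8.4],[0,0,0,0,0,8.4],[0,0,0,0,0,8.4],[0,0,0,0,0,8.4],[0,0,0,0,0,0]],
  ],
)

```text
time_s: 10.28
position: [483.0, 271.0, 223.7]
orientation: [3.14, 0.0, -1.083]
wrist_force: [0.5, -0.2, -1.7]
grip_width: 47.4
```

carry_out(
  rows=[
    [[12,4,0,0,0,0],[24,8,0,0,0,0],[31,10,0,0,0,0],[31,10,0,0,0,0],[31,10,0,0,0,0],[31,10,0,0,0,0],[31,10,0,0,0,0],[31,10,0,0,0,0],[31,10,0,0,0,0],[31,10,0,0,0,0],[31,10,0,0,0,0],[31,10,0,0,0,0],[31,10,0,0,0,0],[31,10,0,0,0,0],[31,10,0,0,0,0],[31,10,0,0,0,0],[31,10,0,0,0,0],[20,6,0,0,0,0],[11,0,0,0,0,0],[0,0,0,0,0,0]],
  ],
)

```text
time_s: 12.78
position: [583.9, -277.7, 224.4]
orientation: [-3.141, 0.001, -1.085]
wrist_force: [-0.2, 0.1, -2.9]
grip_width: 47.8
```

```bash
python3 - <<'E'
from rig import *
from h import *
s=ctrl.sense();need(s,[586,-276.6,112],-62)
p=capture("side");cv2.imwrite("pics/side3.png",p["img"][:,:,::-1])
p=capture("top");cv2.imwrite("pics/top3.png",p["img"][:,:,::-1])
E
```

```text
t 12.78 pos [ 583.9 -277.7  224.4] rpy [-1.7999e+02  3.0000e-02 -6.2140e+01] F [-0.2  0.1 -2.9] grip 47.8
tool shift [ 1.000e-01 -2.400e+00  1.124e+02]
rotvec deg [-0.01  0.03 -0.14]
```

View pics/side3.png

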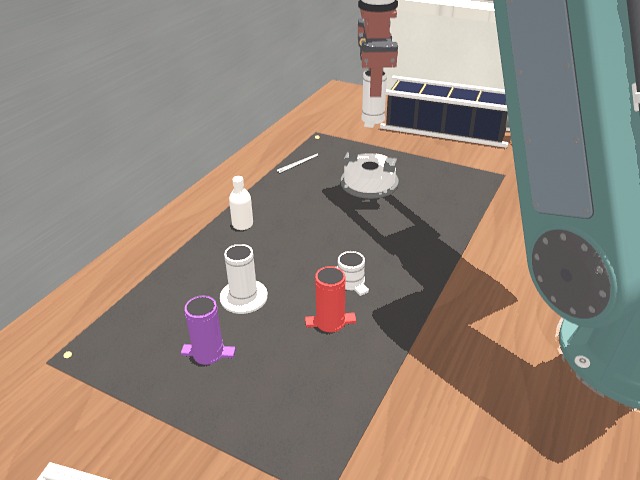

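View pics/top3.png

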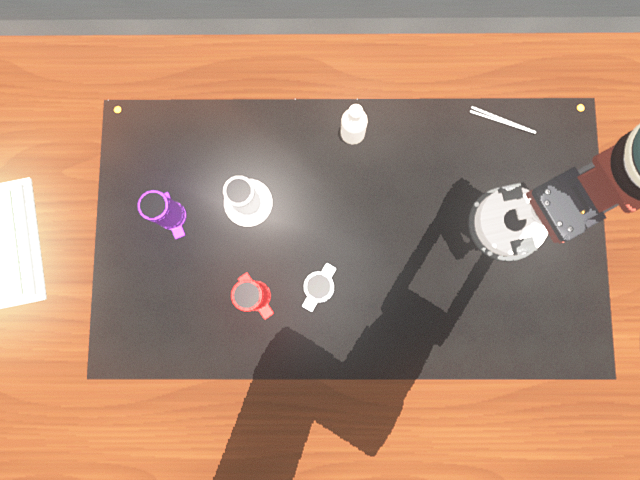

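carry_out(
  rows=[
    [[0,-1.2,8,0,0,0],[0,-1.2,16,0,0,0],[0,0,20,0,0,0],[0,0,20,0,0,0],[0,0,16,0,0,0],[0,0,10,0,0,0],[0,0,8,0,0,0],[0,0,7,0,0,0],[0,0,4,0,0,0],[0,0,0,0,0,0]],
  ],
)

```text
time_s: 14.12
position: [585.8, -276.4, 115.6]
orientation: [-3.142, 0.0, -1.085]
wrist_force: [0.3, 0.5, -1.7]
grip_width: 47.4
```

```bash
python3 - <<'E'
from rig import *
from h import *
s=ctrl.sense();need(s,[586,-276.6,110],-62)
for n,b in (("side",(320,90,100,115)),("top",(455,165,110,105))):
    p=capture(n);x,y,w,h=b
    cv2.imwrite(f"pics/{n}4.png",cv2.resize(p["img"][y:y+h,x:x+w,::-1],None,fx=5,fy=5,interpolation=cv2.INTER_CUBIC))
E
```

```text
t 14.12 pos [ 585.8 -276.4  115.6] rpy [-1.800e+02  1.000e-02 -6.214e+01] F [ 0.3  0.5 -1.7] grip 47.4
tool shift [ 0.2 -0.1  5.6]
rotvec deg [-0.    0.01 -0.14]
```

View pics/side4.png

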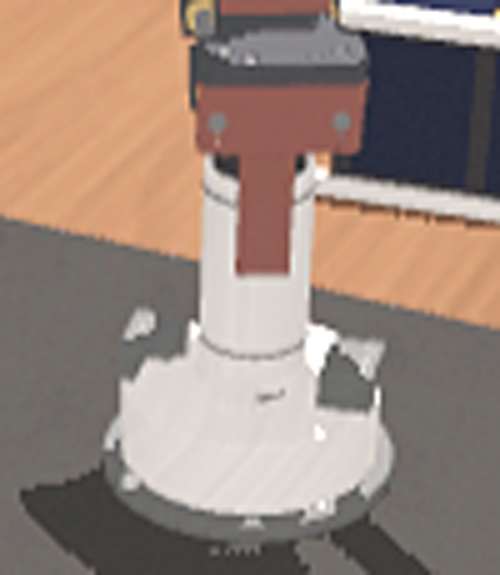

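View pics/top4.png

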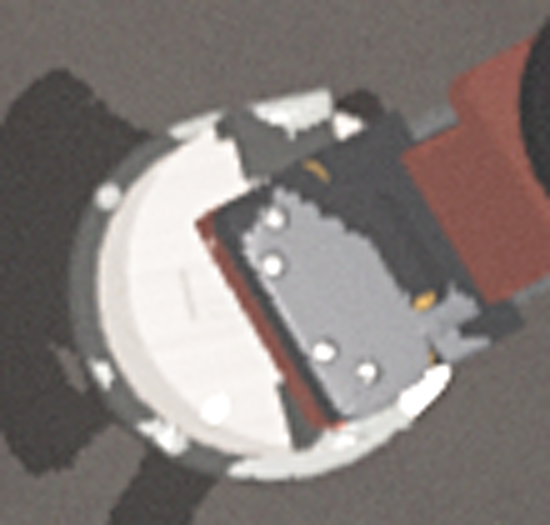

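carry_out(
  rows=[
    [[0,0,2,0,0,0],[0,0,2,0,0,0],[0,0,1,0,0,0],[0,0,0.5,0,0,0],[0,0,0,0,0,0],[0,0,0,0,0,0]],
  ],
)

```text
time_s: 14.98
position: [585.9, -276.5, 110.2]
orientation: [-3.141, -0.0, -1.085]
wrist_force: [-0.1, -0.9, -2.2]
grip_width: 47.4
```

carry_out(
  rows=[
    [[0,0,0.5,0,0,0],[0,0,0,0,0,0],[0,0,0,0,0,0]],
  ],
)

```text
time_s: 15.35
position: [585.9, -276.5, 109.8]
orientation: [-3.141, -0.0, -1.085]
wrist_force: [-0.7, -0.8, -0.2]
grip_width: 47.5
```

carry_out(
  rows=[
    [[0,0,0.5,0,0,0],[0,0,0,0,0,0],[0,0,0,0,0,0]],
  ],
)

```text
time_s: 15.72
position: [585.9, -276.5, 109.8]
orientation: [-3.141, -0.0, -1.085]
wrist_force: [-2.2, 0.2, 5.7]
grip_width: 47.6
```

carry_out(
  rows=[
    [[0,0,0,0,0,3],[0,0,0,0,0,6],[0,0,0,0,0,6],[0,0,0,0,0,6],[0,0,0,0,0,6],[0,0,0,0,0,6],[0,0,0,0,0,6],[0,0,0,0,0,0]],
  ],
)

```text
time_s: 16.73
position: [586.6, -277.2, 109.8]
orientation: [-3.14, -0.001, -1.764]
wrist_force: [0.3, -0.1, 4.2]
grip_width: 47.5
```

```bash
python3 - <<'E'
from rig import *
from h import *
s=ctrl.sense();need(s,[586,-276.6,110],-152);print(s["wrist_torque"])
E
```

```text
t 16.73 pos [ 586.6 -277.2  109.8] rpy [-1.7989e+02 -5.0000e-02 -1.0109e+02] F [ 0.3 -0.1  4.2] grip 47.5
tool shift [-0.4  0.7 -0.2]
rotvec deg [-0.12  0.   50.91]
[-0.21575901 -0.009777   -0.03152914]
```

carry_out(
  rows=[
    [[0,0,0,0,0,6],[0,0,0,0,0,6],[0,0,0,0,0,6],[0,0,0,0,0,6],[0,0,0,0,0,6],[0,0,0,0,0,6],[0,0,0,0,0,6],[0,0,0,0,0,3],[0,0,0,0,0,0],[0,0,0,0,0,0]],
  ],
)

```text
time_s: 17.98
position: [586.4, -277.3, 109.8]
orientation: [-3.14, 0.0, -2.548]
wrist_force: [0.7, -3.6, 5.1]
grip_width: 47.5
```

```bash
python3 - <<'E'
from rig import *
from h import *
s=ctrl.sense();need(s,[586,-276.6,110],-152);print(s["wrist_torque"])
for n,b in (("side",(320,90,100,115)),("top",(455,165,110,105))):
    p=capture(n);x,y,w,h=b
    cv2.imwrite(f"pics/{n}5.png",cv2.resize(p["img"][y:y+h,x:x+w,::-1],None,fx=5,fy=5,interpolation=cv2.INTER_CUBIC))
E
```

```text
t 17.98 pos [ 586.4 -277.3  109.8] rpy [-1.7989e+02  1.0000e-02 -1.4597e+02] F [ 0.7 -3.6  5.1] grip 47.5
tool shift [-0.   0.8 -0.2]
rotvec deg [-0.11  0.02  6.03]
[-0.42655062  0.22073722  0.02593405]
```

View pics/side5.png

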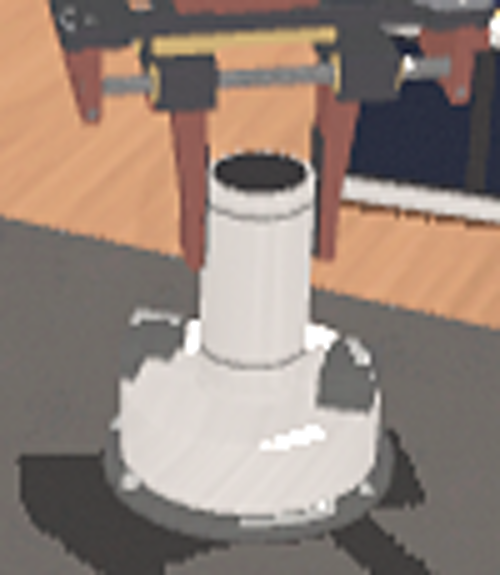

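View pics/top5.png

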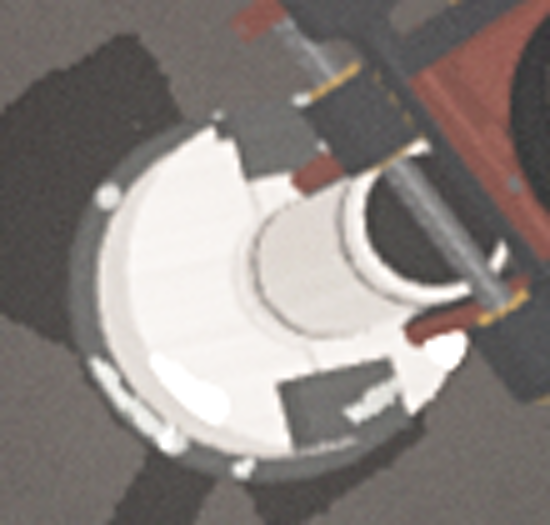

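carry_out(
  rows=[
    [[0,0,0,0,0,2],[0,0,0,0,0,2],[0,0,0,0,0,2],[0,0,0,0,0,0],[0,0,0,0,0,0]],
  ],
)

```text
time_s: 18.7
position: [586.3, -277.1, 109.8]
orientation: [-3.14, 0.0, -2.652]
wrist_force: [0.2, -1.3, 5.9]
grip_width: 47.6
```

```bash
python3 - <<'E'
from rig import *
from h import *
s=ctrl.sense();need(s,[586,-276.6,110],-152);print(s["wrist_torque"])
E
```

```text
t 18.7 pos [ 586.3 -277.1  109.8] rpy [-1.7991e+02  3.0000e-02 -1.5197e+02] F [ 0.2 -1.3  5.9] grip 47.6
tool shift [ 0.1  0.6 -0.2]
rotvec deg [-0.09  0.03  0.03]
[-0.32479528  0.26737927  0.06742034]
```

carry_out(
  rows=[
    [[0,0,-0.3,0,0,0],[0,0,0,0,0,0]],
  ],
)

```text
time_s: 18.95
position: [586.3, -277.0, 109.8]
orientation: [-3.14, 0.0, -2.654]
wrist_force: [0.9, -2.3, 5.0]
grip_width: 47.3
```

carry_out(
  rows=[
    [[0,0,0,0,0,0],[0,0,0,0,0,0],[0,0,0,0,0,0],[0,0,0,0,0,0],[0,0,0,0,0,0],[0,0,0,0,0,0]],
  ],
  claw=87,
)

```text
time_s: 19.7
position: [585.8, -276.4, 109.4]
orientation: [3.141, 0.0, -2.655]
wrist_force: [-1.0, -0.0, 0.4]
grip_width: 86.8
```

carry_out(
  rows=[
    [[0,0,-5,0,0,0],[0,0,-10,0,0,0],[0,0,-20,0,0,0],[0,0,-20,0,0,0],[0,0,-20,0,0,0],[0,0,-20,0,0,0],[0,0,-20,0,0,0],[0,0,-20,0,0,0],[0,0,0,0,0,0]],
  ],
)

```text
time_s: 20.82
position: [587.0, -277.2, 247.0]
orientation: [-3.138, 0.002, -2.655]
wrist_force: [-0.2, 0.3, -0.1]
grip_width: 87.1
```

```bash
python3 - <<'E'
from rig import *
from h import *
s=ctrl.sense();need(s,[470,-200,245])
E
```

```text
t 20.82 pos [ 587.  -277.2  247. ] rpy [-1.7978e+02  1.4000e-01 -1.5214e+02] F [-0.2  0.3 -0.1] grip 87.1
tool shift [ 67.4 122.9   1.3]
```

carry_out(
  rows=[
    [[20,-7,0,0,0,0],[30,-10,0,0,0,0],[30,-10,0,0,0,0],[30,-10,0,0,0,0],[30,-10,0,0,0,0],[30,-10,0,0,0,0],[20,-6,0,0,0,0],[0,0,0,0,0,0]],
  ],
)

```text
time_s: 21.82
position: [445.7, -421.8, 243.8]
orientation: [3.14, -0.0, -2.658]
wrist_force: [-0.7, 0.4, -0.6]
grip_width: 87.3
```

```bash
python3 - <<'E'
from rig import *
from h import *
s=ctrl.sense();need(s,[470,-200,245])
for n,b in (("side",(320,90,100,115)),("top",(455,165,110,105))):
    p=capture(n);x,y,w,h=b
    cv2.imwrite(f"pics/{n}6f.png",p["img"][:,:,::-1])
    cv2.imwrite(f"pics/{n}6.png",cv2.resize(p["img"][y:y+h,x:x+w,::-1],None,fx=5,fy=5,interpolation=cv2.INTER_CUBIC))
    C=np.array([586,-276.6])
    print(n,"expected rim centre",proj(p,[*C,148]),"foot edge ear tips",[proj(p,[C[0]+42*c*np.cos(np.radians(10)),C[1]+42*c*np.sin(np.radians(10)),54]).round(1) for c in (1,-1)])
    for q in ["short_section","round_section"]:
        print(q,[(np.round(d["centre"]).tolist(),round(d["score"],2)) for d in look_for(p,q)])
E
```

```text
t 21.82 pos [ 445.7 -421.8  243.8] rpy [ 1.7993e+02 -2.0000e-02 -1.5228e+02] F [-0.7  0.4 -0.6] grip 87.3
tool shift [-124.6  185.    -1. ]
side expected rim centre [371.31714405 125.28933834] foot edge ear tips [array([351.6, 161.1]), array([388.2, 166.4])]
short_section [([353.0, 272.0], 0.57)]
round_section [([242.0, 286.0], 0.68)]
top expected rim centre [540.46754641 209.01380061] foot edge ear tips [array([510.7, 195. ]), array([522.2, 244.1])]
short_section [([316.0, 289.0], 0.95)]
round_section [([250.0, 204.0], 0.56)]
```

View pics/side6.png

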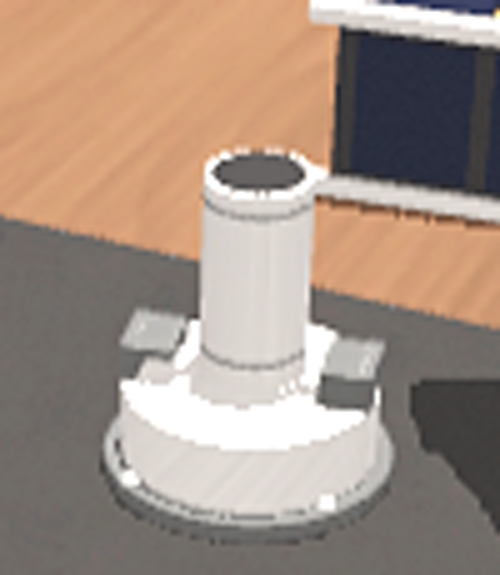

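View pics/top6.png

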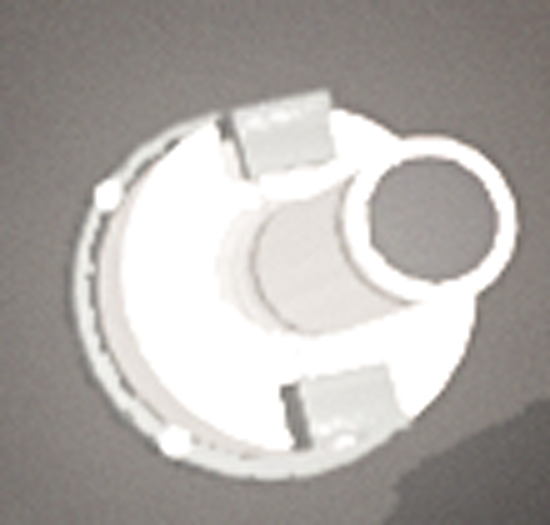

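View pics/top6f.png

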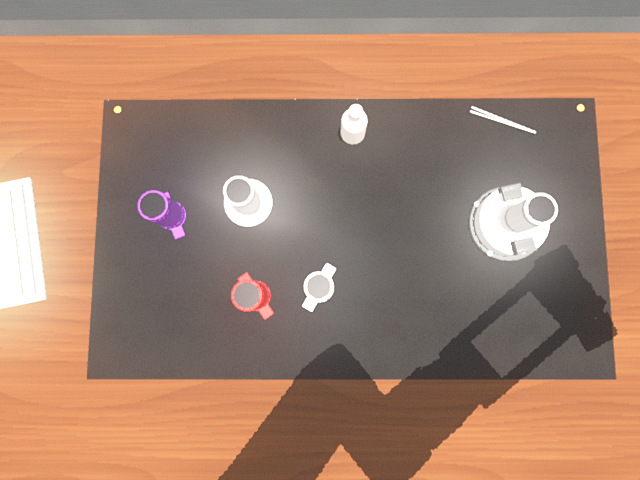

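```bash
python3 - <<'E'
import cv2,numpy as np
o=[]
for a in ("pics/side0.png","pics/side6f.png","pics/top0.png","pics/top6f.png"):
    i=cv2.imread(a); i=i[145:185,335:405] if "side" in a else i[180:260,465:560]
    g=np.clip((i.astype(float)-150)/105,0,1)**3*255
    g=cv2.resize(g.astype(np.uint8),(395,295),interpolation=cv2.INTER_CUBIC);o.append(g)
cv2.imwrite("pics/cmp.png",np.vstack([np.hstack(o[:2]),np.hstack(o[2:])]))
E
```

```text
(no output)
```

View pics/cmp.png

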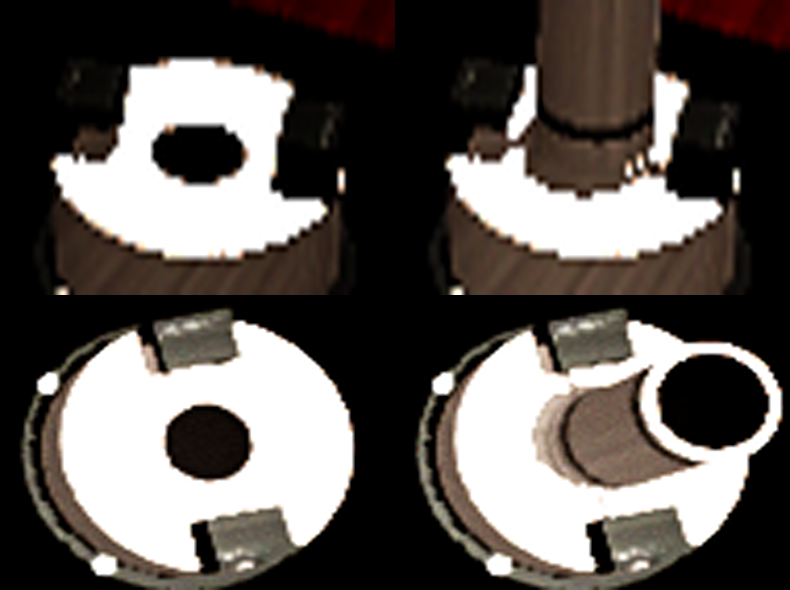

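```bash
python3 - <<'E'
from rig import *
from h import *
C=np.array([586,-276.6]);o=[]
for n,b,k in (("side",(335,140,70,45),5.6),("top",(465,175,95,85),4.1)):
    p=capture(n);x,y,w,h=b
    c0=None
    for yaw in (0,10,20) :
        g=(np.clip((p["img"][y:y+h,x:x+w,::-1].astype(float)-150)/105,0,1)**3*255).astype(np.uint8)
        g=cv2.resize(g,None,fx=k,fy=k,interpolation=cv2.INTER_CUBIC)
        a=np.radians(yaw);R=np.array([[np.cos(a),-np.sin(a)],[np.sin(a),np.cos(a)]])
        for sgn in (1,-1):
          for z,col in ((48,(0,0,255)),(54,(0,200,0))):
            q=np.array([(proj(p,[*(C+R@np.array([sgn*u,v])),z])-[x,y]+.5)*k for u,v in ((24,-9),(42,-9),(42,9),(24,9))]).astype(np.int32)
            cv2.polylines(g,[q],False,col,1)
        o.append(cv2.resize(g,(390,300)))
cv2.imwrite("pics/ov.png",np.vstack([np.hstack([o[0],o[1]]),np.hstack([o[2],o[4]])]))
E
```

```text
(no output)
```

View pics/ov.png

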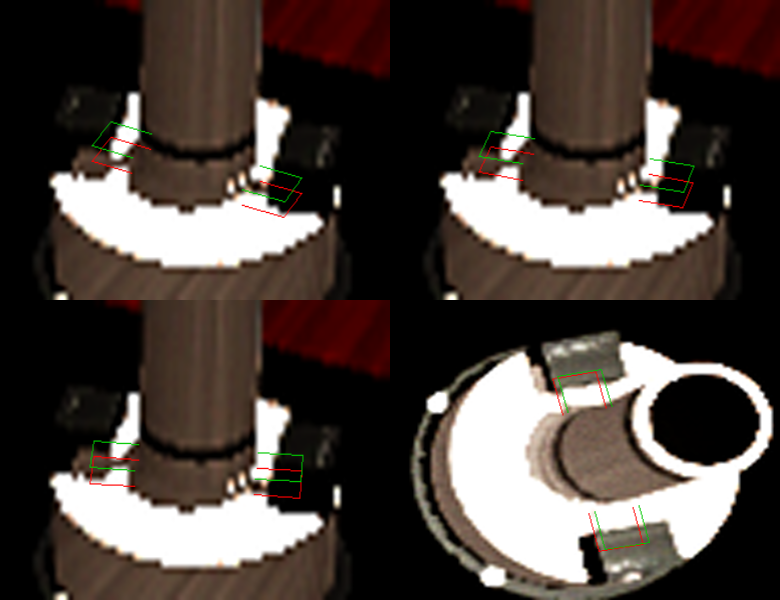

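```bash
python3 -c "
from rig import ctrl
print(ctrl.job_done(), ctrl.sense()['time_s'])"
```

```text
the job is handed in; nothing more can be done
the job is handed in; nothing more can be done
```

I stood the white tall section on the lower stage with its ears in the gaps, turned it 90° clockwise, let go and backed the arm off. I handed the job in at about 22 s of robot time; no verdict was reported.

**Placing:** The foot touched down with the TCP at z = 109.8 mm (about 109.8 mm expected), pressing with about 6 N. The turn met almost no resistance: about 0.07 N·m about the vertical axis, with no sign of hitting the stop.

**Position and tilt:** In the final top picture the tube is upright. Its rim centre is at about (542,208), against (540.5,209) expected, so it is roughly 2 mm off centre.

**Bystanders:** The short and round-flanged sections show no visible shift in the top picture, though the network's centres for them vary by a few pixels between shots. The red and purple look-alikes were not touched.

**Ear angle:** No ear shows in the gaps. The exact angle rests mainly on the turn the tool made and the measured grasp angle. My overlay of the ears in the side picture was too coarse to fix it: the ears fit anywhere from about 0° to 10° in world yaw, against about 10° for the claws' line. That would be at most about 10° off, inside the 15° limit, and the stop should hold it to about 4° past the line.

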